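# Airing carousel: spin, keep above the knob, catch and park

## Robot

A 6-joint arm with a two-finger parallel gripper is mounted at the origin on the work surface. World frame = base frame: x ahead of the robot, y to its left, z up, the work surface at z = 0. Lengths are in mm, angles in degrees, forces in N, time in s.
With the tool pointing down it reaches from about 350 to 850 mm from the base axis. Payload 8.1 kg.
Tool frame: the origin (TCP) lies between the finger pads, 19 mm behind the fingertips; this is the grasp point; z points along the fingers, y is the line along which they close (so a half turn about z gives the same grasp; the last joint's range is limited). The gripper opens to 85 mm and grips with 20 to 120 N. Pads are 22 mm wide; open, the fingers measure 114 mm over their backs; the gripper's body (76 mm by 85 mm) begins 54 mm behind the grasp point. The pads swing forward as they close: fully open they stand 13 mm farther back than shut.
Start: joints at [-77.888, 7.471, 85.268, -0, 87.261, -4.893], TCP at [175.497, -573.765, 249.992] pointing down, gripper open.
Joint ranges: [-169.43, 169.43], [-51.17, 129.36], [1.28, 143.12], [-76.62, 256.62], [0, 156.53], [-152.29, 152.29]. Speed limits (degrees/s): [136.94, 136.94, 159.86, 180, 180, 180].

## Interface

Orientations are given as [roll, pitch, yaw] about the fixed x, y, z axes, in that order (R = Rz(yaw) Ry(pitch) Rx(roll)).
In Python, from bench import sensors, optics, r gives the robot as it stands.
- The arm moves only by the tool apply_moves, never from a script. Its argument "targets" is a list of rows, each a list of 7 numbers: the shift along the tool's x, y, z in mm, then the turn, a rotation vector about the tool's x, y, z in rad, then the closure, from 0 (fully open) to 1 (shut). In form: [[x, y, z, wx, wy, wz, claw], ...]. A call has 1 to 20 rows; each row shifts and turns the commanded pose from where the row before left it, along the tool's axes as they then stand; what a row does not reach is not made up. A row lasts 1/8 s, in which the tool goes at most 62.5 mm and 10.7 degrees, less where a joint would pass 70% of its speed; a pose out of reach is approached as far as the arm can. A call is refused whole if a number of a shift passes 62.5 or a number of a turn 0.188, either way. A call with a gripper value outside its range is refused whole. The fingers move at their own pace and stop on an object; "force" is the grip in N (left out, the last holds). Time passes only in rows, so rows that do not move let the fingers close. It gives the time, the measured TCP pose, the force, the opening and the grip force at its end, in the units of the state.
- sensors.sense(): the state, without advancing time (a new reading comes with each control period).
- optics.snapshot(name): name is "scene" or "top" or "wrist"; returns the picture (420x560x3 uint8, red, green, blue); there is no depth.
- optics.get_calibration(name): a dict with "camera_matrix" (3x3 intrinsics, pixels), "pose" (4x4, takes a point from camera to world coordinates). Camera axes: x right, y down, z forward; pixel columns grow to the right and rows downward; lengths in mm; the calibration is good to about 2 mm. A picture is of the moment at which its call begins: read the wrist's pose just before it. get_calibration takes no time and is no camera call; for the wrist camera it gives the pose at the moment of the call.
- r.hand_in(): hands the job in; it is judged then, once.
The state is a dict: "time": time; "joint_pos": joint angles; "qd": joint speeds; "joint_efforts": joint torques, N m; "tool_pos": TCP position; "tcp_rot": TCP orientation; "ft_force": force on the tool from outside, world axes, zero at the start; "wrist_torque": the same for the moment, N m; "finger_gap": finger opening in mm; "grip_force": force on a finger pad.
Only numpy, scipy, OpenCV 4.12 (cv2) and the standard library are available. Lean on these libraries where they do the work, as an engineer would, in place of code of your own. Each camera call takes 0.05 s, during which the arm holds its last target. There are 200 camera calls.

## Task

Air the washed pearls: set the carousel turning by its wooden knob at about one turn in eight seconds and let go, then, without touching it, keep the gripper right above the knob as it travels round, fingertips a few centimetres over its top, for a good four seconds. Then catch the knob while the carousel is still turning, bring it round to rest beside the bench pointer and let go of it there. Never whirl the carousel round fast, tip a cup of pearls or shove the other things on the bench.

Things in the scene. Friction and masses are not known exactly. Their poses are not given: they have to be found in the camera images.
- stand: fixed dark steel foot of the carousel, 170 mm across, 40 mm high with its column; origin on the bench under the vertical turning axis. It carries the deck, a round aluminium tray 320 mm across; deck floor 48 mm and rim 56 mm above the bench; a steel nut of 20 mm radius, 10 mm high, at its centre
- deck (a joint): angle of the deck about the vertical axis through the stand's origin, rad, 0 at the start, growing anticlockwise from above, no stops, either way. It coasts on a low-friction bearing: deck 1.2 kg, inertia with knob and cups about 0.02 kg m2, drag about 0.0003 N m plus 0.0006 N m per rad/s: at 0.8 rad/s it loses about 0.04 rad/s each second (nominal)
- knob_top (a point): centre of the top of the knob: an upright dark wooden cylinder 30 mm in diameter standing on the deck, 120 mm from the turning axis; its top is 108 mm above the bench, with 57 mm of plain grip below. It is round and turns freely about its own upright pin, so a gripper holding it need not turn with the deck
- park (a point): the parking place of the knob's top: 120 mm from the turning axis, 108 mm above the bench, in the direction of the pointer
- pointer: fixed dark steel pointer, a flat bar on the bench running out from under the deck along its x axis to a stepped block 40 mm wide and 46 mm high, lower than the deck, 200 to 222 mm from the turning axis; origin on the bench at the turning axis
- cup1: loose white cup of pearls, 64 mm across the rim, 42 mm high, 0.12 kg, standing on the deck a quarter turn anticlockwise of the knob, about 95 mm from the axis; origin under its bottom centre
- cup2: the same kind of cup, straight across the deck from the knob
- cup3: the same kind of cup, a quarter turn clockwise of the knob
- water_bottle: bystander: clear bottle with a blue cap, 66 mm across, 200 mm high; origin under its bottom centre
- glass_jar: bystander: glass jar with a steel lid, 72 mm across, 80 mm high; origin under its bottom centre
- bin: bystander: white open bin, 160 by 200 mm, 80 mm high; origin under its bottom centre
There are look-alikes about, which are no part of the job. What is shaped like the cup1 but orange is not meant.

How it is judged:
By the outcome, as a careful person would: the job done as asked, in the order asked, and still so for the second after the job is handed in, with the robot touching nothing.
It also fails if it takes over 61 s, if anything falls off the work surface, if the arm or the gripper's body presses on something with over 40 N, if the wrist force passes 120 N, or if a joint passes its speed limit or range.

## Working session

There is one attempt and no reset: what is moved stays moved. The work goes in short steps, Python scripts to look and compute and a tool call to move; the robot and the scene stay as the last step left them, time stands still between calls to the robot, and variables do not carry over. Pictures are saved under pics/ and viewed, at most 10 in all, crops included, and the job is handed in when it is done.

Besides the shell and the picture viewer there is one more tool, called after ">>>" as name(argument=value, ...), one argument or row to a line, values as JSON. apply_moves: Moves the arm, as the interface text tells. Its arguments: {"type":"object","properties":{"targets":{"type":"array"},"force":{"type":"number"}},"required":["targets"]}

```bash
mkdir -p pics; python3 - <<'E'
from bench import sensors, optics, r
import cv2
for n in("scene","top"):
    p=optics.snapshot(n); cv2.imwrite(f"pics/{n}0.png",p[:,:,::-1]); c=optics.get_calibration(n); print(n,c["camera_matrix"],c["pose"])
s=sensors.sense();print(s)
E
```

```text
scene [[528.98330821   0.         281.87956261]
 [  0.         528.98330821 208.63476208]
 [  0.           0.           1.        ]] [[ 8.21613488e-01  3.89825685e-01 -4.15917313e-01  1.05013371e+03]
 [ 5.69940265e-01 -5.75741957e-01  5.86250197e-01 -8.49610930e+02]
 [-1.09256631e-02 -7.18719093e-01 -6.95214712e-01  1.05549968e+03]
 [ 0.00000000e+00  0.00000000e+00  0.00000000e+00  1.00000000e+00]]
top [[450.19315126   0.         285.14097976]
 [  0.         450.19315126 206.83611999]
 [  0.           0.           1.        ]] [[-2.37613708e-02 -9.99185335e-01  3.26199974e-02  4.04918264e+02]
 [-9.99717325e-01  2.37220441e-02 -1.59213817e-03 -5.38109891e+01]
 [ 8.17028092e-04 -3.26486080e-02 -9.99466558e-01  1.50792499e+03]
 [ 0.00000000e+00  0.00000000e+00  0.00000000e+00  1.00000000e+00]]
{'time': 0.1, 'joint_pos': array([-7.78867525e+01,  7.51047235e+00,  8.53249973e+01, -1.89602223e-03,
        8.72636995e+01, -4.89154694e+00]), 'qd': array([-0.02766773, -0.08076948, -0.16620547, -0.02095737, -0.01890004,
       -0.04236166]), 'joint_efforts': array([ 3.92230422e-04, -5.70948672e+01, -5.01944697e+01, -1.68011020e-04,
        8.06262600e-03,  1.37843077e-05]), 'tool_pos': array([ 175.39329328, -573.27917046,  249.03378452]), 'tcp_rot': array([-1.79901031e+02, -6.56933960e-03,  1.70048809e+01]), 'ft_force': array([-0.99356864, -0.4572347 ,  0.40798042]), 'wrist_torque': array([ 0.00387169, -0.00512706,  0.01949737]), 'grip_force': 0.0, 'finger_gap': 85.04702658711072}
```

View pics/scene0.png

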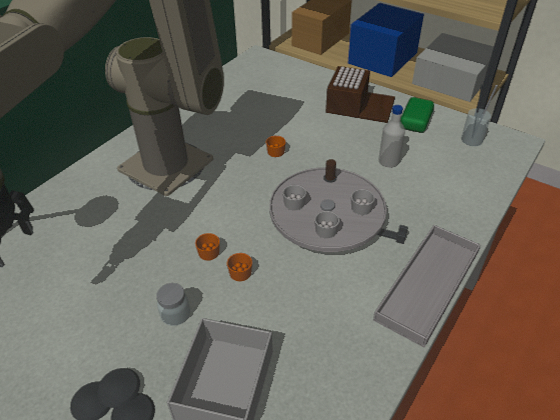

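View pics/top0.png

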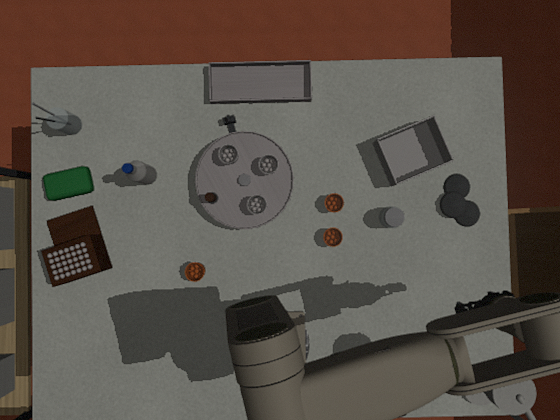

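The scene picture shows the dark knob at (331,162), nut (327,205), white cups (293,197), (362,201), (326,223), and pointer block (400,233). In the top picture the knob is at (210,197), the nut at (243,180) and the pointer at (228,122). Possible confusions: the dark-brown block (348,85 scene) for the knob, and the orange cups (276,146), (208,245), (239,266) for the white ones. I choose the dark cylinder on the deck and check it in a crop.

```bash
python3 - <<'E'
import cv2,numpy as np
a=cv2.imread("pics/top0.png")[105:235,180:300]; b=cv2.imread("pics/scene0.png")[150:260,260:415]
a=cv2.resize(a,None,fx=4,fy=4,interpolation=2)[:,:]; b=cv2.resize(b,None,fx=4,fy=4,interpolation=2)
cv2.imwrite("pics/ca.png",a);cv2.imwrite("pics/cb.png",b)
E
```

```text
(no output)
```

View pics/ca.png

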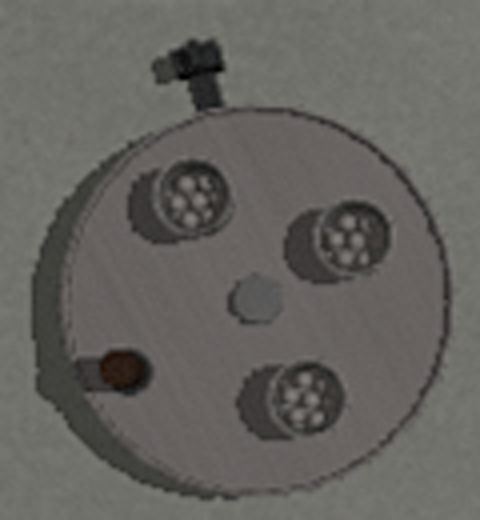

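View pics/cb.png

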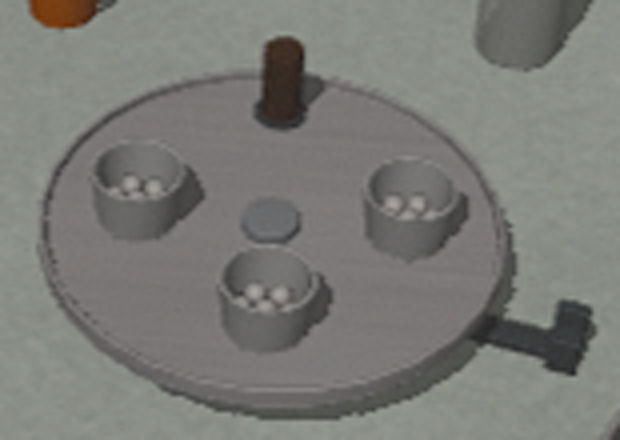

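The crops confirm the knob: a dark wooden cylinder on the deck, top centre at (120,369) in the top crop and (285,44) in the scene crop. The nut is at (257,299) and (271,219). The pointer bar leaves the deck near (207,92) and (520,337), with the block at its end.

```bash
cat > h.py <<'E'
import numpy as np
from bench import optics
def ray(n,u,v,c=None):
    c=c or optics.get_calibration(n);P=np.array(c["pose"]);d=P[:3,:3]@np.linalg.solve(c["camera_matrix"],[u,v,1]);return P[:3,3],d/np.linalg.norm(d)
def atz(n,u,v,z):
    o,d=ray(n,u,v);return o+d*(z-o[2])/d[2]
def tri(R):
    A=sum(np.eye(3)-np.outer(d,d) for o,d in R);b=sum((np.eye(3)-np.outer(d,d))@o for o,d in R);return np.linalg.solve(A,b)
T=lambda X,Y:("top",(X+.5)/4-.5+180,(Y+.5)/4-.5+105)
S=lambda X,Y:("scene",(X+.5)/4-.5+260,(Y+.5)/4-.5+150)
E
python3 - <<'E'
from h import *
np.set_printoptions(precision=1,suppress=True)
k=tri([ray(*T(120,369)),ray(*S(285,44))]);n=tri([ray(*T(257,299)),ray(*S(271,217))])
print("knob",k,"nut",n,np.hypot(*(k-n)[:2]))
print("z108",atz(*T(120,369),108),atz(*S(285,44),108),"nut58",atz(*T(257,299),58),atz(*S(271,217),58),"rim",atz(*T(256,301),56))
c=(atz(*T(257,299),58)+atz(*S(271,217),58))/2
a=lambda p:(np.degrees(np.arctan2(*(p-c)[1::-1])),np.hypot(*(p-c)[:2]))
print("knob ang",a(k))
for q in (T(207,92),T(210,104),S(500,330),S(540,346)): print("bar",a(atz(*q,8)),a(atz(*q,20)))
for q in (T(205,58),S(575,322)): print("blk",a(atz(*q,46)),a(atz(*q,30)))
for X,Y in((193,199),(351,238),(306,398)):print("cup",a(atz(*T(X,Y),90)))
print("bottle",a(atz("top",128,168,200)))
E
```

```text
knob [489.  178.7 115.1] nut [545.   75.6  58.3] 117.28290352325625
z108 [487.2 178.2 108. ] [486.7 188.4 108. ] nut58 [544.1  75.   58. ] [545.7  76.7  58. ] rim [542.7  76.   56. ]
knob ang (np.float64(118.522925289312), np.float64(117.05856495764814))
bar (np.float64(13.173056848826796), np.float64(183.70125960472143)) (np.float64(12.934067852976854), np.float64(180.90635344218256))
bar (np.float64(13.195554350095142), np.float64(173.2661186309061)) (np.float64(12.942234786410898), np.float64(170.55449479700218))
bar (np.float64(13.526206390835178), np.float64(166.51823417637513)) (np.float64(9.549843363905458), np.float64(168.16316194910604))
bar (np.float64(12.03565415536857), np.float64(195.1656480380944)) (np.float64(8.662307950724632), np.float64(196.72070848815704))
blk (np.float64(10.988162227702997), np.float64(202.50194359775165)) (np.float64(11.293575262870185), np.float64(206.495525768079))
blk (np.float64(10.181679456311313), np.float64(215.07730888526433)) (np.float64(14.434025515327182), np.float64(213.78591823376138))
cup (np.float64(30.579756169458427), np.float64(88.93840646161404))
cup (np.float64(-61.61243157570363), np.float64(89.74926135859978))
cup (np.float64(-153.8931788415682), np.float64(92.41685021923536))
bottle (np.float64(85.26677921993405), np.float64(324.5108914401057))
```

>>> apply_moves(
  targets=[
    [11,-14,0,0,0,0,0],
    [26,-32,0,0,0,0,0],
    [37,-45,0,0,0,0,0],
    [37,-45,0,0,0,0,0],
    [37,-45,0,0,0,0,0],
    [37,-45,0,0,0,0,0],
    [37,-45,0,0,0,0,0],
    [37,-45,0,0,0,0,0],
    [37,-45,0,0,0,0,0],
    [37,-45,0,0,0,0,0],
    [37,-45,0,0,0,0,0],
    [37,-45,0,0,0,0,0],
    [37,-45,0,0,0,0,0],
    [37,-45,0,0,0,0,0],
    [26,-32,0,0,0,0,0],
    [11,-14,0,0,0,0,0],
  ],
  force=25,
)

```text
time: 2.1
tool_pos: [485.9, 184.0, 249.2]
tcp_rot: [-180.0, 0.1, 17.1]
ft_force: [0.1, -0.3, -0.7]
finger_gap: 85.6
grip_force: 0.0
```

>>> apply_moves(
  targets=[
    [0,0,0,0,0,-0.149,0],
    [0,0,0,0,0,-0.149,0],
    [0,0,0,0,0,-0.149,0],
    [0,0,0,0,0,-0.149,0],
    [0,0,0,0,0,-0.149,0],
    [0,0,0,0,0,-0.149,0],
    [0,0,0,0,0,-0.149,0],
    [0,0,0,0,0,-0.149,0],
    [0,0,0,0,0,-0.149,0],
    [0,0,0,0,0,-0.149,0],
    [0,0,0,0,0,0,0],
    [0,0,0,0,0,0,0],
  ],
)

```text
time: 3.6
tool_pos: [486.0, 181.6, 249.9]
tcp_rot: [-180.0, 0.0, 102.2]
ft_force: [0.3, 0.5, -0.2]
finger_gap: 85.4
grip_force: 0.0
```

```bash
python3 - <<'E'
from bench import sensors, optics, r
import cv2
c=optics.get_calibration("wrist");p=optics.snapshot("wrist"); cv2.imwrite("pics/w1.png",p[:,:,::-1]);print(c)
s=sensors.sense();print({k:s[k] for k in("time","tool_pos","tcp_rot","joint_pos","ft_force")})
import pickle;pickle.dump(c,open("w1.pkl","wb"))
E
```

```text
{'camera_matrix': array([[301.78367027,   0.        , 281.36175472],
       [  0.        , 301.78367027, 210.20504498],
       [  0.        ,   0.        ,   1.        ]]), 'pose': array([[ 9.77570706e-01,  2.01597202e-01,  6.09432739e-02,
         4.70039045e+02],
       [ 2.10606657e-01, -9.36557712e-01, -2.80186523e-01,
         2.53236880e+02],
       [ 5.92074313e-04,  2.86737196e-01, -9.58009097e-01,
         3.73320486e+02],
       [ 0.00000000e+00,  0.00000000e+00,  0.00000000e+00,
         1.00000000e+00]])}
{'time': 3.65, 'tool_pos': array([485.96273085, 181.76050567, 249.91117271]), 'tcp_rot': array([-1.79987750e+02,  6.31573927e-03,  1.02195234e+02]), 'joint_pos': array([ 1.48474838e+01, -5.15402422e+00,  9.80725037e+01, -5.74950353e-03,
        8.70940498e+01,  2.65254217e+00]), 'ft_force': array([ 0.19255774,  0.72551007, -0.32817822])}
```

View pics/w1.png

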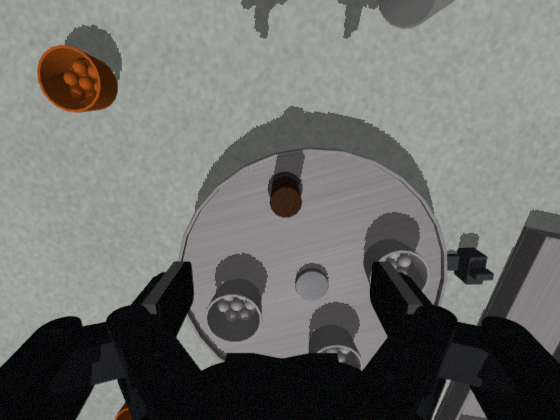

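The wrist view shows the knob's top at (286,202), the nut at (312,280), and the pointer bar at (450,263) with its block at (470,265).

```bash
python3 - <<'E'
from h import *
import pickle,cv2
np.set_printoptions(precision=1,suppress=True)
c=pickle.load(open("w1.pkl","rb"))
def wz(u,v,z):
    o,d=ray("wrist",u,v,c);return o+d*(z-o[2])/d[2]
k=tri([ray("wrist",286,202,c),ray(*T(120,369))]);k3=tri([ray("wrist",286,202,c),ray(*T(120,369)),ray(*S(285,44))])
print("knob",k,k3,wz(286,202,108),"nut",wz(312,281,58),tri([ray("wrist",312,281,c),ray(*T(257,299)),ray(*S(271,217))]))
C=np.array([544.5,76])
for u,v,z in((286,202,108),(450,263,8),(456,264,8),(470,262,46),(470,262,30)):
    p=wz(u,v,z)[:2]-C;print(u,v,z,np.degrees(np.arctan2(p[1],p[0])),np.hypot(*p))
im=cv2.imread("pics/w1.png")
cv2.imwrite("pics/w1c.png",np.hstack([cv2.resize(im[220:310,410:510],None,fx=4,fy=4,interpolation=2),cv2.resize(im[170:260,250:340],None,fx=4,fy=4,interpolation=2)]))
# rim circle fit at z=56 from points read: top of rim, left, right
P=np.array([wz(u,v,56)[:2] for u,v in((318,150),(183,265),(443,262),(225,186),(400,178))])
A=np.c_[2*P,np.ones(len(P))];x=np.linalg.lstsq(A,(P**2).sum(1),rcond=None)[0];print("rim",x[:2],np.sqrt(x[2]+x[0]**2+x[1]**2))
E
```

```text
knob [489.2 180.6  94.3] [488.5 182.1 110.8] [489.4 184.1 108. ] nut [543.5  83.8  58. ] [544.5  78.7  53.3]
286 202 108 116.99669494798773 121.37536065132471
450 263 8 13.984976421535855 189.7962792037908
456 264 8 13.482739712709616 198.00331268877568
470 262 46 20.065309841319348 191.77917111340406
470 262 30 17.399526357356493 201.81851048517115
rim [545.2  82.2] 152.2829724940785
```

View pics/w1c.png

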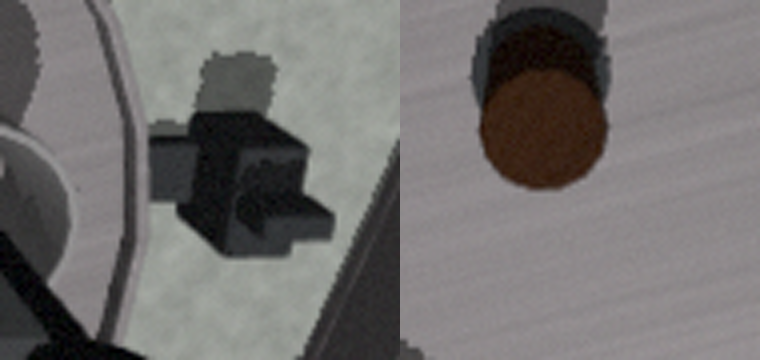

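The wrist crop shows the knob's round top centred at (285.4,201.6) in the full picture, and the pointer bar centred near (452,262). The views agree on the knob at about (488,182), 120 mm from the axis at (544.5,76.5), with the knob at 118° and the pointer at about 13°. Going down onto the knob.

>>> apply_moves(
  targets=[
    [0,2,20,0,0,0,0],
    [0,0,30,0,0,0,0],
    [0,0,30,0,0,0,0],
    [0,0,30,0,0,0,0],
    [0,0,30,0,0,0,0],
    [0,0,20,0,0,0,0],
    [0,0,0,0,0,0,0],
    [0,0,0,0,0,0,0],
  ],
  force=20,
)

```text
time: 4.65
tool_pos: [488.1, 182.5, 90.1]
tcp_rot: [180.0, 0.0, 102.4]
ft_force: [-0.4, -0.2, 0.2]
finger_gap: 85.5
grip_force: 0.0
```

>>> apply_moves(
  targets=[
    [0,0,0,0,0,0,1],
    [0,0,0,0,0,0,1],
  ],
)

```text
time: 4.9
tool_pos: [488.6, 182.7, 90.9]
tcp_rot: [179.9, -0.0, 102.4]
ft_force: [-0.2, -0.4, -0.1]
finger_gap: 51.7
grip_force: 0.0
```

>>> apply_moves(
  targets=[
    [0,0,0,0,0,0,1],
    [0,0,0,0,0,0,1],
    [0,0,0,0,0,0,1],
    [0,0,0,0,0,0,1],
  ],
)

```text
time: 5.4
tool_pos: [488.6, 182.6, 90.7]
tcp_rot: [179.9, -0.0, 102.4]
ft_force: [0.3, -0.5, 5.8]
finger_gap: 29.7
grip_force: 22.4
```

```bash
cat > gen.py <<'E'
import numpy as np, json
C=np.array([544.5,76.5]);PSI=np.radians(102.4)
X=np.array([np.cos(PSI),np.sin(PSI)]);Y=np.array([np.sin(PSI),-np.cos(PSI)])
def ang(p): return np.degrees(np.arctan2(*(np.array(p)-C)[::-1]))
def rows(p,th,w,claw,dz=None,r=120.,dt=.125):
    """p commanded xy; th start deg; w deg/s per row (mean)"""
    p=np.array(p,float);n=len(w);claw=np.broadcast_to(claw,n);dz=np.zeros(n) if dz is None else dz;out=[]
    for i in range(n):
        th+=w[i]*dt;a=np.radians(th);d=C+r*np.array([np.cos(a),np.sin(a)])-p
        q=[round(float(d@X),1),round(float(d@Y),1)];p=p+q[0]*X+q[1]*Y
        out.append(q+[float(round(dz[i],1)),0,0,0,float(claw[i])])
    print(json.dumps(out));print("end th",round(th,2),"p",p.round(1));return p,th
E
python3 - <<'E'
from gen import *
W=45
w=[-W*(i+.5)/14 for i in range(14)]+[-W]*6
rows((488.4,182.4),ang((488.4,182.4)),w,1.0)
E
```

```text
[[0.3, 0.4, 0.0, 0, 0, 0, 1.0], [0.3, 1.2, 0.0, 0, 0, 0, 1.0], [0.5, 2.0, 0.0, 0, 0, 0, 1.0], [0.7, 2.9, 0.0, 0, 0, 0, 1.0], [0.7, 3.7, 0.0, 0, 0, 0, 1.0], [0.8, 4.6, 0.0, 0, 0, 0, 1.0], [0.6, 5.4, 0.0, 0, 0, 0, 1.0], [0.5, 6.3, 0.0, 0, 0, 0, 1.0], [0.1, 7.1, 0.0, 0, 0, 0, 1.0], [-0.4, 8.0, 0.0, 0, 0, 0, 1.0], [-1.0, 8.8, 0.0, 0, 0, 0, 1.0], [-1.9, 9.5, 0.0, 0, 0, 0, 1.0], [-2.8, 10.1, 0.0, 0, 0, 0, 1.0], [-4.1, 10.6, 0.0, 0, 0, 0, 1.0], [-5.3, 10.5, 0.0, 0, 0, 0, 1.0], [-6.3, 10.0, 0.0, 0, 0, 0, 1.0], [-7.3, 9.3, 0.0, 0, 0, 0, 1.0], [-8.1, 8.5, 0.0, 0, 0, 0, 1.0], [-8.9, 7.7, 0.0, 0, 0, 0, 1.0], [-9.6, 6.8, 0.0, 0, 0, 0, 1.0]]
end th 44.79 p [629.7 161. ]
```

>>> apply_moves(
  targets=[
    [0.3,0.4,0,0,0,0,1],
    [0.3,1.2,0,0,0,0,1],
    [0.5,2.0,0,0,0,0,1],
    [0.7,2.9,0,0,0,0,1],
    [0.7,3.7,0,0,0,0,1],
    [0.8,4.6,0,0,0,0,1],
    [0.6,5.4,0,0,0,0,1],
    [0.5,6.3,0,0,0,0,1],
    [0.1,7.1,0,0,0,0,1],
    [-0.4,8.0,0,0,0,0,1],
    [-1.0,8.8,0,0,0,0,1],
    [-1.9,9.5,0,0,0,0,1],
    [-2.8,10.1,0,0,0,0,1],
    [-4.1,10.6,0,0,0,0,1],
    [-5.3,10.5,0,0,0,0,1],
    [-6.3,10.0,0,0,0,0,1],
  ],
)

```text
time: 7.4
tool_pos: [591.4, 187.5, 90.7]
tcp_rot: [179.9, -0.0, 102.4]
ft_force: [-0.5, -0.5, 7.0]
finger_gap: 28.9
grip_force: 22.5
```

>>> apply_moves(
  targets=[
    [-7.3,9.3,0,0,0,0,1],
    [-8.1,8.5,0,0,0,0,1],
    [-8.9,7.7,0,0,0,0,1],
    [-9.6,6.8,0,0,0,0,1],
  ],
)

```text
time: 7.9
tool_pos: [630.3, 161.2, 90.8]
tcp_rot: [179.9, -0.0, 102.4]
ft_force: [0.4, 0.1, 6.4]
finger_gap: 29.6
grip_force: 22.5
```

```bash
python3 - <<'E'
from gen import *
w=[-45]*3+[-45+2.2*.125*(i+.5) for i in range(9)]
rows((629.7,161.0),44.79,w,[1]*3+[0]*9,[0]*6+[-10,-18,-18,-18,0,0])
E
```

```text
[[-10.2, 5.8, 0.0, 0, 0, 0, 1.0], [-10.8, 4.8, 0.0, 0, 0, 0, 1.0], [-11.1, 3.7, 0.0, 0, 0, 0, 1.0], [-11.5, 2.6, 0.0, 0, 0, 0, 0.0], [-11.6, 1.4, 0.0, 0, 0, 0, 0.0], [-11.6, 0.3, 0.0, 0, 0, 0, 0.0], [-11.5, -0.8, -10.0, 0, 0, 0, 0.0], [-11.3, -1.9, -18.0, 0, 0, 0, 0.0], [-11.0, -2.9, -18.0, 0, 0, 0, 0.0], [-10.6, -3.9, -18.0, 0, 0, 0, 0.0], [-10.1, -4.9, 0.0, 0, 0, 0, 0.0], [-9.5, -5.7, 0.0, 0, 0, 0, 0.0]]
end th -21.32 p [656.3  32.9]
```

>>> apply_moves(
  targets=[
    [-10.2,5.8,0,0,0,0,1],
    [-10.8,4.8,0,0,0,0,1],
    [-11.1,3.7,0,0,0,0,1],
    [-11.5,2.6,0,0,0,0,0],
    [-11.6,1.4,0,0,0,0,0],
    [-11.6,0.3,0,0,0,0,0],
    [-11.5,-0.8,-10,0,0,0,0],
    [-11.3,-1.9,-18,0,0,0,0],
    [-11.0,-2.9,-18,0,0,0,0],
    [-10.6,-3.9,-18,0,0,0,0],
    [-10.1,-4.9,0,0,0,0,0],
    [-9.5,-5.7,0,0,0,0,0],
  ],
)

```text
time: 9.4
tool_pos: [655.4, 32.3, 153.8]
tcp_rot: [-180.0, -0.0, 102.4]
ft_force: [-0.2, -0.5, -0.4]
finger_gap: 85.5
grip_force: 0.0
```

```bash
cat > look.py <<'E'
from bench import sensors, optics, r
import cv2,sys
from gen import *; from h import ray
def look(tag):
    s=sensors.sense();c=optics.get_calibration("wrist");p=optics.snapshot("wrist")[:,:,::-1].copy();cv2.imwrite(f"pics/{tag}.png",p)
    # brown top: red clearly above blue, dark; keep blobs of knob-top size near the axis
    q=p.astype(int);m=((q[:,:,2]-q[:,:,0]>18)&(q[:,:,2]<130)).astype(np.uint8)
    n,_,st,ce=cv2.connectedComponentsWithStats(m)
    print("t",s["time"],"tool",s["tool_pos"].round(1),"tool ang",ang(s["tool_pos"][:2]).round(1),"gap",s["finger_gap"].round(1))
    for i in range(1,n):
        if st[i,4]>300:
            o,d=ray("wrist",*ce[i],c);x=o+d*(108-o[2])/d[2]
            print("blob",st[i],ce[i].round(1),x.round(1),"ang",ang(x[:2]).round(2),"r",np.hypot(*(x[:2]-C)).round(1))
if __name__=="__main__": look(sys.argv[1])
E
python3 look.py w2
```

```text
Traceback (most recent call last):
  File "look.py", line 14, in <module>
    if __name__=="__main__": look(sys.argv[1])
                             ~~~~^^^^^^^^^^^^^
  File "look.py", line 9, in look
    print("t",s["time"],"tool",s["tool_pos"].round(1),"tool ang",ang(s["tool_pos"][:2]).round(1),"gap",s["finger_gap"].round(1))
                                                                                                       ^^^^^^^^^^^^^^^^^^^^^
AttributeError: 'float' object has no attribute 'round'
```

View pics/w2.png

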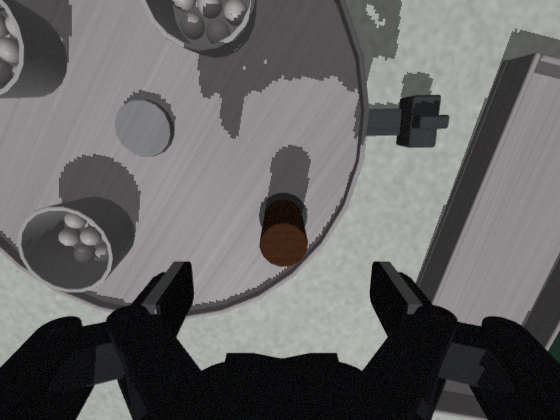

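The picture shows the knob's top at about (284,242), centred between the open fingers, with the deck turned past the pointer at (415,120).

```bash
sed -i 's/s\["finger_gap"\].round(1)/s["finger_gap"]/' look.py; python3 - <<'E'
import pickle,cv2
from gen import *; from h import ray
c=pickle.load(open("w1.pkl","rb"));o=np.array(c["pose"]).copy()
p=cv2.imread("pics/w2.png");q=p.astype(int);m=((q[:,:,2]-q[:,:,0]>18)&(q[:,:,2]<130)).astype(np.uint8)
n,_,st,ce=cv2.connectedComponentsWithStats(m)
c["pose"][:3,3]+=np.array([655.6,32.6,153.9])-[485.96,181.76,249.9]
for i in range(1,n):
  if st[i,4]>300:
    a,d=ray("wrist",*ce[i],c);x=a+d*(108-a[2])/d[2];print(st[i],ce[i],x,ang(x[:2]),np.hypot(*(x[:2]-C)))
a,d=ray("wrist",284,242,c);x=a+d*(108-a[2])/d[2];print(x,ang(x[:2]))
w=[-45+2.2*(1.125+.05+.125*(i+.5)) for i in range(8)]
rows((656.3,32.9),-21.32-43*.05,w,0)
E
```

```text
[ 260  220   47   47 1648] [283.20631068 243.64441748] [655.99561687  34.12176461 108.        ] -20.81123683697102 119.27777419352537
[656.23689549  35.27187899 108.        ] -20.25280007350382
[[-12.4, -9.5, 0.0, 0, 0, 0, 0.0], [-7.9, -7.6, 0.0, 0, 0, 0, 0.0], [-7.2, -8.2, 0.0, 0, 0, 0, 0.0], [-6.3, -8.8, 0.0, 0, 0, 0, 0.0], [-5.5, -9.3, 0.0, 0, 0, 0, 0.0], [-4.6, -9.7, 0.0, 0, 0, 0, 0.0], [-3.7, -9.9, 0.0, 0, 0, 0, 0.0], [-2.8, -10.2, 0.0, 0, 0, 0, 0.0]]
end th -64.78 p [595.6 -32. ]
```

>>> apply_moves(
  targets=[
    [-12.4,-9.5,0,0,0,0,0],
    [-7.9,-7.6,0,0,0,0,0],
    [-7.2,-8.2,0,0,0,0,0],
    [-6.3,-8.8,0,0,0,0,0],
    [-5.5,-9.3,0,0,0,0,0],
    [-4.6,-9.7,0,0,0,0,0],
    [-3.7,-9.9,0,0,0,0,0],
    [-2.8,-10.2,0,0,0,0,0],
  ],
)

```text
time: 10.45
tool_pos: [594.5, -32.2, 154.0]
tcp_rot: [180.0, 0.0, 102.4]
ft_force: [-0.7, -0.5, 0.2]
finger_gap: 85.3
grip_force: 0.0
```

```bash
python3 look.py w3; python3 - <<'E'
from gen import *
w=[-45+2.2*(2.225+.125*(i+.5)) for i in range(9)]
rows((595.6,-32.0),-64.78-40*.05,w,0)
E
```

```text
t 10.45 tool [594.5 -32.2 154. ] tool ang -65.3 gap 85.27867481270667
blob [ 257  221   47   45 1614] [280.4 243.8] [593.3 -31.1 108. ] ang -65.59 r 118.1
blob [   0  285   51   77 2532] [ 20.5 316.3] [ 438.1 -117.5  108. ] ang -118.75 r 221.3
[[-2.4, -14.4, 0.0, 0, 0, 0, 0.0], [-0.6, -10.4, 0.0, 0, 0, 0, 0.0], [0.2, -10.3, 0.0, 0, 0, 0, 0.0], [1.2, -10.2, 0.0, 0, 0, 0, 0.0], [2.0, -10.0, 0.0, 0, 0, 0, 0.0], [2.8, -9.7, 0.0, 0, 0, 0, 0.0], [3.6, -9.3, 0.0, 0, 0, 0, 0.0], [4.4, -9.0, 0.0, 0, 0, 0, 0.0], [5.0, -8.5, 0.0, 0, 0, 0, 0.0]]
end th -110.51 p [502.5 -35.9]
```

>>> apply_moves(
  targets=[
    [-2.4,-15.4,0,0,0,0,0],
    [-0.6,-10.4,0,0,0,0,0],
    [0.2,-10.3,0,0,0,0,0],
    [1.2,-10.2,0,0,0,0,0],
    [2.0,-10.0,0,0,0,0,0],
    [2.8,-9.7,0,0,0,0,0],
    [3.6,-9.3,0,0,0,0,0],
    [4.4,-9.0,0,0,0,0,0],
    [5.0,-8.5,0,0,0,0,0],
  ],
)

```text
time: 11.62
tool_pos: [500.4, -35.8, 154.0]
tcp_rot: [180.0, 0.0, 102.4]
ft_force: [-0.1, -0.1, -0.5]
finger_gap: 85.3
grip_force: 0.0
```

```bash
python3 look.py w4; python3 - <<'E'
from gen import *
w=[-45+2.2*(3.4+.125*(i+.5)) for i in range(9)]
p=(501.5,-36.1);print(ang(p))
rows(p,-110.9-37.5*.05,w,0)
E
```

```text
t 11.625 tool [500.4 -35.8 154. ] tool ang -111.5 gap 85.29741052759914
blob [ 256  217   47   46 1647] [278.8 239.8] [497.7 -32.2 108. ] ang -113.29 r 118.4
blob [ 78 299  51  27 669] [100.9 310.8] [ 395.2 -105.6  108. ] ang -129.36 r 235.5
blob [ 185  324   56   33 1201] [214.5 339.5] [ 470.7 -111.9  108. ] ang -111.38 r 202.3
blob [190 351  36  20 342] [206.6 359.1] [ 467.9 -129.1  108. ] ang -110.43 r 219.4
-110.90099524965355
[[8.6, -10.7, 0.0, 0, 0, 0, 0.0], [6.5, -7.2, 0.0, 0, 0, 0, 0.0], [7.1, -6.6, 0.0, 0, 0, 0, 0.0], [7.4, -6.0, 0.0, 0, 0, 0, 0.0], [7.9, -5.3, 0.0, 0, 0, 0, 0.0], [8.2, -4.7, 0.0, 0, 0, 0, 0.0], [8.5, -3.9, 0.0, 0, 0, 0, 0.0], [8.7, -3.3, 0.0, 0, 0, 0, 0.0], [8.8, -2.6, 0.0, 0, 0, 0, 0.0]]
end th -153.59 p [437.   23.1]
```

```bash
python3 - <<'E'
from gen import *
w0=39.6
w=[-w0+1.8*(.05+.125*(i+.5)) for i in range(9)]
rows((501.5,-36.1),-113.1-w0*.05,w,0)
E
```

```text
[[12.1, -14.7, 0.0, 0, 0, 0, 0.0], [7.3, -7.3, 0.0, 0, 0, 0, 0.0], [7.7, -6.6, 0.0, 0, 0, 0, 0.0], [8.3, -5.9, 0.0, 0, 0, 0, 0.0], [8.7, -5.1, 0.0, 0, 0, 0, 0.0], [9.0, -4.4, 0.0, 0, 0, 0, 0.0], [9.3, -3.5, 0.0, 0, 0, 0, 0.0], [9.5, -2.8, 0.0, 0, 0, 0, 0.0], [9.6, -2.0, 0.0, 0, 0, 0, 0.0]]
end th -158.39 p [432.9  32.3]
```

>>> apply_moves(
  targets=[
    [12.1,-14.7,0,0,0,0,0],
    [7.3,-7.3,0,0,0,0,0],
    [7.7,-6.6,0,0,0,0,0],
    [8.3,-5.9,0,0,0,0,0],
    [8.7,-5.1,0,0,0,0,0],
    [9.0,-4.4,0,0,0,0,0],
    [9.3,-3.5,0,0,0,0,0],
    [9.5,-2.8,0,0,0,0,0],
    [9.6,-2.0,0,0,0,0,0],
  ],
)

```text
time: 12.8
tool_pos: [432.2, 33.1, 154.0]
tcp_rot: [180.0, -0.0, 102.4]
ft_force: [-0.1, 0.9, 0.0]
finger_gap: 85.5
grip_force: 0.0
```

```bash
python3 look.py w5; python3 - <<'E'
from gen import *
w0=37.5
w=[-w0+1.8*(.05+.125*(i+.5)) for i in range(9)]
rows((432.9,32.3),-158.39-w0*.05,w,0)
E
```

```text
t 12.8 tool [432.2  33.1 154. ] tool ang -158.9 gap 85.4687954322643
blob [ 261  226   47   44 1586] [283.8 247.7] [433.6  32.1 108. ] ang -158.21 r 119.5
[[13.6, -1.4, 0.0, 0, 0, 0, 0.0], [9.7, -0.0, 0.0, 0, 0, 0, 0.0], [9.6, 0.7, 0.0, 0, 0, 0, 0.0], [9.5, 1.5, 0.0, 0, 0, 0, 0.0], [9.3, 2.2, 0.0, 0, 0, 0, 0.0], [9.0, 2.9, 0.0, 0, 0, 0, 0.0], [8.7, 3.6, 0.0, 0, 0, 0, 0.0], [8.3, 4.2, 0.0, 0, 0, 0, 0.0], [7.9, 4.9, 0.0, 0, 0, 0, 0.0]]
end th -201.21 p [432.7 119.9]
```

>>> apply_moves(
  targets=[
    [13.3,-1.4,0,0,0,0,0],
    [9.6,0,0,0,0,0,0],
    [9.5,0.7,0,0,0,0,0],
    [9.4,1.5,0,0,0,0,0],
    [9.2,2.2,0,0,0,0,0],
    [9.0,2.9,0,0,0,0,0],
    [8.7,3.6,0,0,0,0,0],
    [8.3,4.2,0,0,0,0,0],
    [7.9,4.9,0,0,0,0,0],
  ],
)

```text
time: 13.98
tool_pos: [432.6, 119.9, 154.0]
tcp_rot: [180.0, 0.0, 102.4]
ft_force: [0.4, 0.7, 1.5]
finger_gap: 85.2
grip_force: 0.0
```

```bash
python3 look.py w6
```

```text
t 13.975 tool [432.6 119.9 154. ] tool ang 158.8 gap 85.24753280063251
blob [  19    0   77   30 1563] [58.9 12.2] [299.4 217.5 108. ] ang 150.1 r 282.8
blob [  57    0   71   43 1418] [104.3  22.2] [321.3 217.9 108. ] ang 147.65 r 264.2
blob [ 256  225   47   45 1590] [279.  247.8] [431.2 118.3 108. ] ang 159.74 r 120.8
```

```bash
python3 - <<'E'
from gen import *
w0=34.8
w=[-w0+1.7*(.05+.125*(i+.5)) for i in range(6)]
X0=np.array([432.9,32.3])
for q in [[13.3,-1.4],[9.6,0],[9.5,.7],[9.4,1.5],[9.2,2.2],[9,2.9],[8.7,3.6],[8.3,4.2],[7.9,4.9]]: X0=X0+q[0]*X+q[1]*Y
print(X0)
rows(X0,-199.9-w0*.05,w,0)
E
```

```text
[432.8350751  119.21355352]
[[8.8, 5.8, 0.0, 0, 0, 0, 0.0], [6.8, 5.8, 0.0, 0, 0, 0, 0.0], [6.4, 6.4, 0.0, 0, 0, 0, 0.0], [5.8, 6.7, 0.0, 0, 0, 0, 0.0], [5.3, 7.1, 0.0, 0, 0, 0, 0.0], [4.7, 7.4, 0.0, 0, 0, 0, 0.0]]
end th -227.2 p [463.  164.5]
```

>>> apply_moves(
  targets=[
    [8.8,5.8,0,0,0,0,0],
    [6.8,5.8,0,0,0,0,0],
    [6.4,6.4,0,0,0,0,0],
    [5.8,6.7,0,0,0,0,0],
    [5.3,7.1,0,0,0,0,0],
    [4.7,7.4,0,0,0,0,0],
  ],
)

```text
time: 14.78
tool_pos: [463.0, 165.1, 154.0]
tcp_rot: [-180.0, 0.0, 102.4]
ft_force: [-0.4, 0.8, 0.5]
finger_gap: 85.2
grip_force: 0.0
```

```bash
python3 look.py w7; python3 - <<'E'
from gen import *
w0=33.5
w=[-w0+1.7*(.05+.125*(i+.5)) for i in range(9)]
rows((463,164.5),-227.2-w0*.05,w,[0]*5+[1]*4,[10,18,18,17,0,0,0,0,0])
E
```

```text
t 14.775 tool [463.  165.1 154. ] tool ang 132.6 gap 85.15286884708063
blob [   0    0   53   88 3150] [21.  45.9] [311.3 243.4 108. ] ang 144.4 r 286.8
blob [  26    0   61   92 2236] [63.8 56.1] [332.4 243.3 108. ] ang 141.83 r 269.8
blob [ 258  222   47   45 1611] [280.8 244.4] [462.1 165.9 108. ] ang 132.66 r 121.5
[[5.7, 10.8, 10.0, 0, 0, 0, 0.0], [3.3, 8.0, 18.0, 0, 0, 0, 0.0], [2.7, 8.2, 18.0, 0, 0, 0, 0.0], [2.1, 8.3, 17.0, 0, 0, 0, 0.0], [1.5, 8.3, 0.0, 0, 0, 0, 0.0], [0.9, 8.4, 0.0, 0, 0, 0, 1.0], [0.4, 8.4, 0.0, 0, 0, 0, 1.0], [-0.3, 8.3, 0.0, 0, 0, 0, 1.0], [-0.9, 8.3, 0.0, 0, 0, 0, 1.0]]
end th -265.39 p [534.9 196.1]
```

>>> apply_moves(
  targets=[
    [5.7,10.8,10,0,0,0,0],
    [3.3,8.0,18,0,0,0,0],
    [2.7,8.2,18,0,0,0,0],
    [2.1,8.3,17,0,0,0,0],
    [1.5,8.3,0,0,0,0,0],
    [0.9,8.4,0,0,0,0,1],
    [0.4,8.4,0,0,0,0,1],
    [-0.3,8.3,0,0,0,0,1],
    [-0.9,8.3,0,0,0,0,1],
  ],
  force=20,
)

```text
time: 15.95
tool_pos: [535.7, 196.5, 91.8]
tcp_rot: [179.9, -0.0, 102.4]
ft_force: [-0.1, 0.5, 3.9]
finger_gap: 29.6
grip_force: 21.6
```

```bash
python3 - <<'E'
from gen import *
rem=347.2-265.39;w0=31.5
import numpy as np
# 2 rows steady, then linear ramp to 0 over n rows
n=round((rem-w0*.25)*2/w0/.125);wr=(rem-w0*.25)*2/n/.125
w=[-w0]*2+[-wr*(1-(i+.5)/n) for i in range(n)];print(n,wr)
p,th=rows((534.9,196.1),-265.39,w[:20],1)
rows(p,th,w[20:],1)
E
```

```text
38 31.130526315789474
[[-1.4, 8.1, 0.0, 0, 0, 0, 1.0], [-1.9, 8.0, 0.0, 0, 0, 0, 1.0], [-2.5, 7.7, 0.0, 0, 0, 0, 1.0], [-2.8, 7.2, 0.0, 0, 0, 0, 1.0], [-3.2, 6.9, 0.0, 0, 0, 0, 1.0], [-3.6, 6.5, 0.0, 0, 0, 0, 1.0], [-3.8, 6.1, 0.0, 0, 0, 0, 1.0], [-4.0, 5.7, 0.0, 0, 0, 0, 1.0], [-4.3, 5.3, 0.0, 0, 0, 0, 1.0], [-4.4, 4.8, 0.0, 0, 0, 0, 1.0], [-4.4, 4.5, 0.0, 0, 0, 0, 1.0], [-4.6, 4.1, 0.0, 0, 0, 0, 1.0], [-4.5, 3.7, 0.0, 0, 0, 0, 1.0], [-4.6, 3.4, 0.0, 0, 0, 0, 1.0], [-4.6, 3.0, 0.0, 0, 0, 0, 1.0], [-4.5, 2.7, 0.0, 0, 0, 0, 1.0], [-4.4, 2.4, 0.0, 0, 0, 0, 1.0], [-4.3, 2.2, 0.0, 0, 0, 0, 1.0], [-4.2, 1.9, 0.0, 0, 0, 0, 1.0], [-4.1, 1.6, 0.0, 0, 0, 0, 1.0]]
end th -326.72 p [644.8 142.3]
[[-3.9, 1.4, 0.0, 0, 0, 0, 1.0], [-3.8, 1.3, 0.0, 0, 0, 0, 1.0], [-3.6, 1.0, 0.0, 0, 0, 0, 1.0], [-3.4, 0.9, 0.0, 0, 0, 0, 1.0], [-3.3, 0.7, 0.0, 0, 0, 0, 1.0], [-3.0, 0.6, 0.0, 0, 0, 0, 1.0], [-2.9, 0.5, 0.0, 0, 0, 0, 1.0], [-2.6, 0.4, 0.0, 0, 0, 0, 1.0], [-2.5, 0.3, 0.0, 0, 0, 0, 1.0], [-2.2, 0.2, 0.0, 0, 0, 0, 1.0], [-2.1, 0.2, 0.0, 0, 0, 0, 1.0], [-1.8, 0.1, 0.0, 0, 0, 0, 1.0], [-1.6, 0.1, 0.0, 0, 0, 0, 1.0], [-1.4, 0.1, 0.0, 0, 0, 0, 1.0], [-1.2, 0.0, 0.0, 0, 0, 0, 1.0], [-0.9, 0.1, 0.0, 0, 0, 0, 1.0], [-0.8, -0.0, 0.0, 0, 0, 0, 1.0], [-0.5, -0.0, 0.0, 0, 0, 0, 1.0], [-0.3, -0.0, 0.0, 0, 0, 0, 1.0], [-0.1, -0.0, 0.0, 0, 0, 0, 1.0]]
end th -347.2 p [661.5 103.1]
```

The knob is caught: gap 29.6 mm and the force is small. Braking toward the pointer.

>>> apply_moves(
  targets=[
    [-1.4,8.1,0,0,0,0,1],
    [-1.9,8.0,0,0,0,0,1],
    [-2.5,7.7,0,0,0,0,1],
    [-2.8,7.2,0,0,0,0,1],
    [-3.2,6.9,0,0,0,0,1],
    [-3.6,6.5,0,0,0,0,1],
    [-3.8,6.1,0,0,0,0,1],
    [-4.0,5.7,0,0,0,0,1],
    [-4.3,5.3,0,0,0,0,1],
    [-4.4,4.8,0,0,0,0,1],
    [-4.4,4.5,0,0,0,0,1],
    [-4.6,4.1,0,0,0,0,1],
    [-4.5,3.7,0,0,0,0,1],
    [-4.6,3.4,0,0,0,0,1],
    [-4.6,3.0,0,0,0,0,1],
    [-4.5,2.7,0,0,0,0,1],
    [-4.4,2.4,0,0,0,0,1],
    [-4.3,2.2,0,0,0,0,1],
    [-4.2,1.9,0,0,0,0,1],
    [-4.1,1.6,0,0,0,0,1],
  ],
)

```text
time: 18.45
tool_pos: [645.6, 142.4, 91.9]
tcp_rot: [179.9, 0.0, 102.4]
ft_force: [1.1, 1.2, 6.1]
finger_gap: 29.5
grip_force: 21.7
```

>>> apply_moves(
  targets=[
    [-3.9,1.4,0,0,0,0,1],
    [-3.8,1.3,0,0,0,0,1],
    [-3.6,1.0,0,0,0,0,1],
    [-3.4,0.9,0,0,0,0,1],
    [-3.3,0.7,0,0,0,0,1],
    [-3.0,0.6,0,0,0,0,1],
    [-2.9,0.5,0,0,0,0,1],
    [-2.6,0.4,0,0,0,0,1],
    [-2.5,0.3,0,0,0,0,1],
    [-2.2,0.2,0,0,0,0,1],
    [-2.1,0.2,0,0,0,0,1],
    [-1.8,0.1,0,0,0,0,1],
    [-1.6,0.1,0,0,0,0,1],
    [-1.4,0.1,0,0,0,0,1],
    [-1.2,0,0,0,0,0,1],
    [-0.9,0.1,0,0,0,0,1],
    [-0.8,0,0,0,0,0,1],
    [-0.5,0,0,0,0,0,1],
    [-0.3,0,0,0,0,0,1],
    [-0.1,0,0,0,0,0,1],
  ],
)

```text
time: 20.95
tool_pos: [662.2, 103.1, 91.9]
tcp_rot: [179.9, 0.0, 102.4]
ft_force: [1.9, 0.1, 5.8]
finger_gap: 29.5
grip_force: 21.8
```

```bash
python3 - <<'E'
from bench import optics
import cv2,numpy as np
import look; look.look("w8")
t=optics.snapshot("top")[:,:,::-1];s=optics.snapshot("scene")[:,:,::-1]
cv2.imwrite("pics/t8.png",t);cv2.imwrite("pics/s8.png",s)
w=cv2.imread("pics/w8.png")
a=cv2.resize(w[90:330,220:480],None,fx=2,fy=2);b=cv2.resize(s[150:270,280:420],(280,240),interpolation=2);c=cv2.resize(t[105:225,180:320],(280,240),interpolation=2)
cv2.imwrite("pics/m8.png",np.hstack([a,np.vstack([b,c])]))
E
```

```text
t 20.95 tool [662.2 103.1  91.9] tool ang 12.7 gap 29.46019016526732
blob [ 247  227   70  106 4436] [281.2 290.6] [660.1 110.2 108. ] ang 16.23 r 120.4
```

View pics/m8.png

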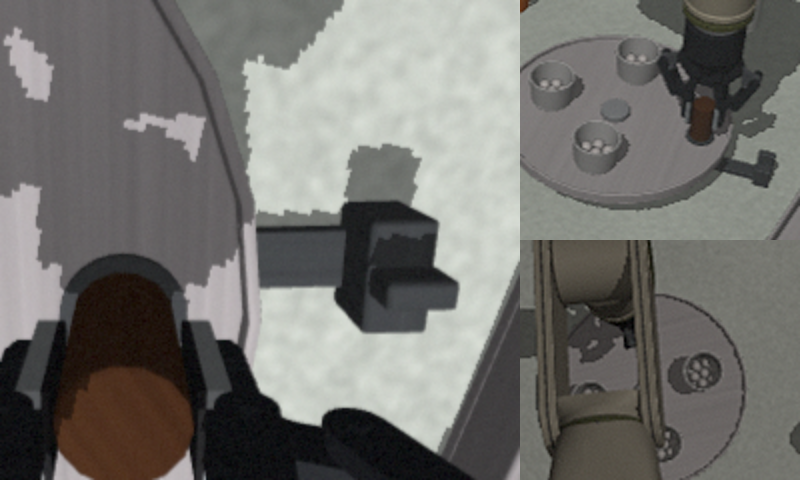

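The gripped knob is at rest next to the bar. In the wrist view the bar's middle is at about (370,218) and the knob's top at (282,302).

```bash
python3 - <<'E'
from h import *
from gen import ang,C
np.set_printoptions(precision=1,suppress=True)
c=optics.get_calibration("wrist")
def wz(X,Y,z):
    o,d=ray("wrist",220+X/2,90+Y/2,c);return o+d*(z-o[2])/d[2]
print("knob top",wz(125,424,108))
for z in(6,10,15):
    a=(wz(262,229,z)+wz(262,287,z))/2;b=(wz(338,226,z)+wz(338,286,z))/2
    print(z,a,ang(a[:2]),b,ang(b[:2]),"dir",np.degrees(np.arctan2(*(b-a)[1::-1])),"width",np.linalg.norm(wz(262,229,z)-wz(262,287,z)))
# block top z46: corners far-left (345,203),(437,218),(460,285)?,(372,302)
for X,Y in((345,203),(437,220),(375,300),(338,293)): print(X,Y,wz(X,Y,46),np.hypot(*(wz(X,Y,46)[:2]-C)),ang(wz(X,Y,46)[:2]))
E
```

```text
knob top [661.7 105.1 108. ]
6 [710.9 117.6   6. ] 13.869573287124279 [737.9 124.2   6. ] 13.871406731801983 dir 13.88273856255117 width 22.372188882329585
10 [709.7 118.7  10. ] 14.325145319694586 [736.1 125.2  10. ] 14.264261609471252 dir 13.882738562551248 width 21.944568840679494
15 [708.1 120.   15. ] 14.901703018246959 [733.9 126.4  15. ] 14.763617178708367 dir 13.88273856255123 width 21.410043788616925
345 203 [717.1 149.7  46. ] 187.52618918182822 22.9912227520871
437 220 [744.9 150.6  46. ] 213.6264482910165 20.304399972646593
375 300 [735.5 123.   46. ] 196.61358807830086 13.68930424102643
338 293 [723.9 122.8  46. ] 185.26578714689575 14.47533016792375
```

>>> apply_moves(
  targets=[
    [0.4,0,0,0,0,0,1],
    [0.5,0,0,0,0,0,1],
    [0,0,0,0,0,0,1],
    [0,0,0,0,0,0,1],
    [0,0,0,0,0,0,1],
    [0,0,0,0,0,0,1],
    [0,0,0,0,0,0,0],
    [0,0,0,0,0,0,0],
    [0,0,0,0,0,0,0],
    [0,0,0,0,0,0,0],
    [0,0,-10,0,0,0,0],
    [0,0,-25,0,0,0,0],
    [0,0,-30,0,0,0,0],
    [0,0,-30,0,0,0,0],
    [0,0,-30,0,0,0,0],
    [0,0,-20,0,0,0,0],
    [0,0,0,0,0,0,0],
    [0,0,0,0,0,0,0],
  ],
)

```text
time: 23.35
tool_pos: [660.3, 104.0, 234.5]
tcp_rot: [-179.9, -0.0, 102.4]
ft_force: [0.3, -0.1, -1.2]
finger_gap: 86.0
grip_force: 0.0
```

```bash
python3 look.py w9; python3 - <<'E'
from bench import optics
for i in range(15): optics.snapshot("wrist")
E
python3 look.py w10; python3 - <<'E'
import cv2,numpy as np
from bench import optics
w=cv2.imread("pics/w10.png");s=optics.snapshot("scene")[:,:,::-1];cv2.imwrite("pics/m10.png",np.hstack([w,cv2.resize(s,(240,180)).copy() if 0 else np.vstack([cv2.resize(s[130:270,240:430],(240,177)),np.zeros((243,240,3),np.uint8)])]))
E
```

```text
t 23.35 tool [660.3 104.  234.5] tool ang 13.4 gap 85.97773360748674
blob [ 479  124   81  202 1143] [532.2 207.6] [870.7 151.2 108. ] ang 12.9 r 334.7
blob [267 192  34  32 836] [283.3 207.5] [661.3 105.2 108. ] ang 13.81 r 120.3
blob [  0 330  33  26 491] [ 14.1 340.6] [429.7 -86.6 108. ] ang -125.12 r 199.5
blob [ 84 379  34  26 446] [100.1 392.4] [ 516.2 -134.6  108. ] ang -97.62 r 213.0
t 24.15 tool [660.9 104.1 236.1] tool ang 13.3 gap 85.23799185795964
blob [ 476  121   84  205 1363] [529.6 209.9] [872.1 148.6 108. ] ang 12.42 r 335.4
blob [266 190  33  33 832] [282.3 206.7] [661.2 105.4 108. ] ang 13.91 r 120.3
blob [  0 329  33  39 593] [ 12.5 343. ] [428. -91. 108.] ang -124.82 r 204.0
blob [ 84 379  33  26 417] [ 99.9 392. ] [ 516.3 -135.5  108. ] ang -97.58 r 213.9
```

View pics/m10.png

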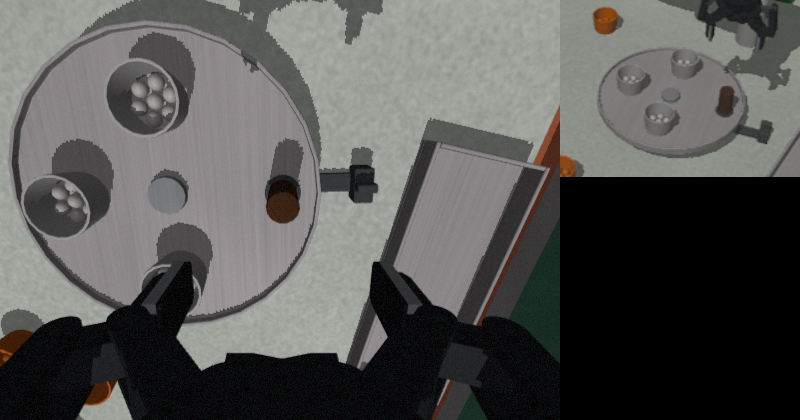

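The knob rests beside the pointer with its base at (284,187), in line with the nut (167,195) and the bar (335,181). All cups are upright and the gripper is clear above.

```bash
python3 -c "
from bench import r
print(r.hand_in())"
```

```text
the job is handed in; nothing more can be done
None
```

I handed the job in at about 24 s. I spun the carousel up to 45°/s (one turn in eight seconds), let it go, and kept the gripper over the knob for about 5.5 s without touching it. I then caught the knob while it was still turning and parked it at rest beside the pointer, within about 1° by the cameras, with the cups upright and the gripper clear.

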